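Bring the pasta die over the opened extruder head and hold it ready

ROBOT

A 6-joint arm with a two-finger parallel gripper is mounted at the origin on the work surface. World frame = base frame: x ahead of the robot, y to its left, z up, the work surface at z = 0. Lengths are in mm, angles in rad, forces in N, time in s.
With the tool pointing down it reaches from about 275 to 725 mm from the base axis. Payload 5.6 kg.
Tool frame: the origin (TCP) lies midway between the tips of the shut fingers; the grasp point (between the pads) lies r.tcp_to_grasp behind it (r.tcp_to_grasp is the distance from the TCP to the grasp point, in mm); z points along the fingers, y is the line along which they close (so a half turn about z gives the same grasp; the last joint's range is limited). The gripper opens to 85 mm and grips with 20 to 120 N. Pads are 22 mm wide; open, the fingers measure 114 mm over their backs; the gripper's body (76 mm by 85 mm) begins 54 mm behind the grasp point. The pads swing forward as they close: fully open they stand 13 mm farther back than shut.
Start: joints at [1.635, 0.255, 0.108, 0, -1.424, -0.285], TCP at [120.428, 536.647, 231.283] pointing down, gripper open.
Joint ranges: [-2.95, 2.95], [-1.21, 1.97], [-1.09, 1.5], [-2.87, 1.71], [-2.94, -0.07], [-3.05, 3.05]. Speed limits (rad/s): [2.57, 2.57, 3.14, 3.14, 3.14, 3.14].

INTERFACE

Orientations are given as a unit quaternion [w, x, y, z].
In Python, from cell import r gives the robot as it stands.
- The arm moves only by the tool send_rows, never from a script. Its argument "motion" is a list of rows, each a list of 2 entries, a list of its own where there are three numbers: the shift along the tool's x, y, z normalised to -1 to 1, where 1 is 150 mm, then the turn, a rotation vector about the tool's x, y, z normalised to -1 to 1, where 1 is 1.5 rad. A call has 1 to 12 rows; each row shifts and turns the commanded pose from where the row before left it, along the tool's axes as they then stand; what a row does not reach is not made up. A row lasts 1/8 s, in which the tool goes at most 62.5 mm and 10.7 degrees, less where a joint would pass 70% of its speed; a pose out of reach is approached as far as the arm can. A call with a number of a shift or a turn outside -1 to 1 is refused whole. A call with a gripper value outside its range is refused whole. "jaw" is the opening, from -1 (shut) to 1 (fully open), so that 0 is half open, set as the call begins (left out, the last holds). The fingers move at their own pace and stop on an object; "newtons" is the grip in N (left out, the last holds). Time passes only in rows, so rows that do not move let the fingers close. It gives the time, the measured TCP pose, the force, the opening and the grip force at its end, in the units of the state.
- r.observe(): the state, without advancing time (a new reading comes with each control period).
- r.camera(name): name is "side" or "top"; returns a dict with "frame" (384x512x3 uint8, red, green, blue), "depth" (384x512 float32, mm along the optical axis (not along the pixel's ray), 0 where there is no reading), "fx", "fy", "cx", "cy" (pixels), "k1" (the pictures are not rectified: a ray, as slopes to the right and down, at radius r is drawn at 1 + k1 r^2 times it, then the intrinsics apply), "R" (3x3) and "t" (3): a world point X has camera coordinates R X + t. Camera axes: x right, y down, z forward; pixel columns grow to the right and rows downward; lengths in mm; the calibration is good to about 2 mm. A picture is of the moment at which its call begins.
- r.hand_in(): hands the job in; it is judged then, once.
Trained networks look in a picture, given as the dict that the camera call returned (one of the last four; its "shot" number tells which), for a name from the list of things; names that differ only in an ending like _2 or _b are one class to them, and where a whole thing is asked for, a point or a joint stands for the part that bears it (a point fixed in the world has none). Each returns a list of dicts, best first, with "conf" (0 to 1); they miss things now and then, are a little off and sometimes report something else, mostly with a low value. They report only what shows in the picture. A call takes as long as a camera call.
- r.silhouettes(picture, label): "pixels" (384x512 bool, what is visible of it) and "extent" ([centre column, centre row, width, height] in pixels, round what is visible of it).
The state is a dict: "t": time; "qpos": joint angles; "joint_velocities": joint speeds; "joint_efforts": joint torques, N m; "tool_pos": TCP position; "tool_rot": TCP orientation; "wrist_force": force on the tool from outside, world axes, zero at the start; "ft_torque": the same for the moment, N m; "finger_gap": opening from 0.0 (shut) to 1.0 (fully open); "grasp_force": force on a finger pad.
Only numpy, scipy, OpenCV 4.12 (cv2) and the standard library are available. Lean on these libraries where they do the work, as an engineer would, in place of code of your own. Each camera call takes 0.05 s, during which the arm holds its last target. There are 200 camera calls.

TASK

The extruder head standing on the bench is to be fitted with its die: turn the three winged clamp knobs on it anticlockwise to their stops so that the claws clear the mouth, then lift the larger die, the one with forked ears, out of the steel pan by its T-handle. Carry it over to the head and finish while still holding it there by the handle, still and level, centred over the mouth with its forks lined up with the two locating pins and its underside about a centimetre above the face of the head: I will check the seal and guide it home. The die must not touch the head, and everything else on the bench stays where it is.

Things in the scene. Friction and masses are not known exactly. Their poses are not given: they have to be found in the camera images.
- head: the extruder head, steel, fixed, standing outlet up: barrel 110 mm across, round top flange 184 mm across with a flat face 100 mm above the bench and an open mouth, 65 mm across, in its middle. Origin under its centre, z up. On the face: two locating pins, 8 mm across, 10 mm high, 42 mm from the centre towards its +y and -y; three clamp knobs, 60 mm high, 70 mm from the centre, and by the rim their thin stop pins
- seat (a point): the point in the middle of the head's mouth, level with the face (100 mm above the bench); axes as the head's
- clamp1 (a joint): angle of clamp knob 1, at the head's +x: a winged knob with a claw on an upright captive bolt. 0 = claw points at the mouth's centre (closed); grows anticlockwise seen from above; its stop is at 1.45 rad (claw out, against its stop pin). It starts between 0 and 0.35, needs about 0.12 N m and stays where it is left
- clamp2 (a joint): clamp knob 2, the same, 120 degrees anticlockwise round the mouth from clamp 1
- clamp3 (a joint): clamp knob 3, the same, 240 degrees anticlockwise round the mouth from clamp 1
- clamp1_wing (a point): middle of the wing of clamp knob 1, on its axis, 146 mm above the bench. Its x axis lies along the wing and points where the claw points. The wing: a black upright bar 46 mm long, 12 mm thick, 26 mm high. Under it a neck 14 mm across, then (up to 22 mm above the face) a boss 24 mm across with a steel claw reaching 40 mm from the axis, 12 mm wide
- clamp2_wing (a point): middle of the wing of clamp knob 2, on its axis, 146 mm above the bench. Its x axis lies along the wing and points where the claw points. The wing: a black upright bar 46 mm long, 12 mm thick, 26 mm high. Under it a neck 14 mm across, then (up to 22 mm above the face) a boss 24 mm across with a steel claw reaching 40 mm from the axis, 12 mm wide
- clamp3_wing (a point): middle of the wing of clamp knob 3, on its axis, 146 mm above the bench. Its x axis lies along the wing and points where the claw points. The wing: a black upright bar 46 mm long, 12 mm thick, 26 mm high. Under it a neck 14 mm across, then (up to 22 mm above the face) a boss 24 mm across with a steel claw reaching 40 mm from the axis, 12 mm wide
- die: the larger die: brass, 0.5 to 0.8 kg, upright in the pan. Origin at the centre of its underside, z up. Spigot 60 mm across, 12 mm deep; above it a flange 76 mm across, 10 mm thick, with two forked ears towards the die's +y and -y, reaching 49 mm from the axis, each with a 10 mm notch for a pin (lined up: die's y along the head's y, either way round). Steel T-handle, top 88 mm above the underside
- die_bar (a point): middle of the T-handle's cross bar, on the die's axis, 80 mm above its underside. The bar lies along the die's x axis: 62 mm long, 14 mm thick (along the die's y), 16 mm high; stem below it 12 mm across
- pan: steel pan holding both dies, fixed, open on top, 325 mm (its x) by 176 mm (its y) outside, 65 mm high, floor and walls 3 mm thick, narrow rim. Origin at the centre of its underside. The dies stand on its floor about 135 mm apart along its x, either one nearer the robot; pan and head swap sides of the robot between starts
- small_die: bystander: the other die in the pan, same make but smaller (flange 54 mm across, no ears, cross bar 46 mm long, 88 mm high)
- die_rack: bystander, fixed, between pan and head: white base 130 x 66 mm with three bare brass dies standing on edge between steel rods, 80 mm high. Origin at the centre of its underside
- jar: bystander: jar 66 mm across, 115 mm high, standing between pan and head. Origin under its centre
- oil: bystander: green bottle 60 mm across, 170 mm high, at the left of the bench. Origin under its centre
- ring_nut: bystander: brass ring nut 124 mm across, 28 mm high, at the left of the bench. Origin under its centre
- brush: bystander: brush lying at the back left of the bench
- spatula: bystander: spatula lying at the right of the bench
- spanner: bystander: spanner lying at the back right of the bench

How it is judged:
By the outcome, as a careful person would: the job done as asked, in the order asked, and still so for the second after the job is handed in, while the arm keeps its last pose, push and grip.
It also fails if it takes over 72 s, if anything falls off the work surface, if the arm or the gripper's body presses on something with over 40 N, if the wrist force passes 120 N, or if a joint passes its speed limit or range.

## Working session

There is one attempt and no reset: what is moved stays moved. The work goes in short steps, Python scripts to look and compute and a tool call to move; the robot and the scene stay as the last step left them, time stands still between calls to the robot, and variables do not carry over. Pictures are saved under pics/ and viewed, at most 10 in all, crops included, and the job is handed in when it is done.

Besides the shell and the picture viewer there is one more tool, called after ">>>" as name([rows], argument=value, ...), one row to a line, values as JSON. send_rows: Moves the arm, as the interface text tells. Its arguments: {"type":"object","properties":{"motion":{"type":"array","items":{"type":"array"}},"jaw":{"type":"number"},"newtons":{"type":"number"}},"required":["motion"]}

```bash
mkdir -p pics; ls
cat > h.py <<'E'
import numpy as np, cv2
from cell import r
def unproj(p,u,v,d):
    xd=(np.asarray(u,float)-p['cx'])/p['fx'];yd=(np.asarray(v,float)-p['cy'])/p['fy']
    x,y=xd.copy(),yd.copy()
    for _ in range(10):
        s=1+p['k1']*(x*x+y*y); x,y=xd/s,yd/s
    C=np.stack([x*d,y*d,d*np.ones_like(x)],-1)
    return (C-np.array(p['t']))@np.array(p['R'])
def cloud(p,m=None):
    d=p['depth']; m=(d>0) if m is None else m&(d>0)
    v,u=np.nonzero(m); return unproj(p,u,v,d[v,u])
def proj(p,X):
    c=np.array(p['R'])@np.array(X,float)+np.array(p['t']);x,y=c[:2]/c[2];s=1+p['k1']*(x*x+y*y)
    return p['cx']+p['fx']*x*s,p['cy']+p['fy']*y*s
def save(p,n): cv2.imwrite('pics/'+n,p['frame'][:,:,::-1])
E
python3 - <<'E'
from h import *
print(r.observe(), r.tcp_to_grasp)
p=r.camera('top');save(p,'t0.png');np.save('t0.npy',p,allow_pickle=True)
print(p['fx'],p['R'],p['t'])
for n in ['head','clamp1_wing','clamp1','die','die_bar','small_die','pan','die_rack','jar']:
    for s in r.silhouettes(p,n):
        X=cloud(p,s['pixels'])
        print(n,round(s['conf'],2),np.round(s['extent']),s['pixels'].sum(),np.round(np.median(X,0)) if len(X) else 0, np.round(np.percentile(X,98,0)) if len(X) else 0)
q=r.camera('side');save(q,'s0.png')
E
```

```text
pics
{'t': 0.0, 'qpos': array([ 1.63463872e+00,  2.55748676e-01,  1.06990728e-01, -4.91633031e-04,
       -1.42390732e+00, -2.84590957e-01]), 'joint_velocities': array([ 9.48746068e-04, -4.92995474e-05, -1.28083008e-03,  7.24454457e-04,
       -1.70237305e-04,  3.00085284e-04]), 'joint_efforts': array([-1.94921104e-04, -3.86627376e+01,  2.37935758e+01,  5.36525846e+00,
       -6.23098502e-03, -6.85307853e-06]), 'tool_pos': array([120.26163602, 536.17180829, 230.38687547]), 'tool_rot': array([ 9.62468672e-04,  9.93910488e-01, -1.10186246e-01, -7.74772728e-05]), 'wrist_force': array([-0.1431302 ,  0.50221763,  0.27084542]), 'ft_torque': array([-0.00306868, -0.01930448,  0.00401455]), 'grasp_force': 0.0, 'finger_gap': 0.9990923843101297} 18.700000000000003
401.58147802374776 [[-0.00607243 -0.99997972 -0.00191758]
 [-0.99738997  0.00619465 -0.07193666]
 [ 0.07194708  0.00147574 -0.99740736]] [  13.9959811   478.8799752  1593.17791904]
clamp1_wing 0.47 [309. 169.  12.  14.] 71 [ 569. -210.  153.] [ 589. -197.  162.]
clamp1 0.66 [308. 167.  11.  12.] 58 [ 570. -208.  155.] [ 590. -197.  162.]
clamp1 0.66 [253. 201.  15.  36.] 528 [459.  -1.  53.] [524.  31.  81.]
clamp1 0.51 [332. 189.  18.  12.] 68 [ 493. -291.  156.] [ 501. -267.  165.]
die 0.82 [191. 207.  20.  16.] 279 [449. 239.  26.] [480. 278.  94.]
die_bar 0.88 [192. 205.  21.  15.] 278 [451. 238.  26.] [480. 278.  94.]
die_bar 0.6 [199. 185.  63.  92.] 3611 [531. 224.   4.] [688. 322.  69.]
small_die 0.71 [332. 190.  16.   8.] 83 [ 493. -292.  149.] [ 509. -268.  165.]
small_die 0.49 [203. 171.  16.  17.] 158 [582. 194.  27.] [609. 222.  96.]
pan 0.65 [197. 184.  65.  90.] 3619 [531. 222.   4.] [687. 323.  69.]
pan 0.45 [334. 190.  15.   8.] 72 [ 493. -292.  155.] [ 501. -267.  165.]
die_rack 0.84 [254. 202.  19.  31.] 555 [457.  -1.  51.] [524.  31.  81.]
jar 0.65 [254. 156.  16.  23.] 258 [624.  -9. 112.] [656.  21. 120.]
```

Run:
```python
import cv2
a=cv2.imread('pics/t0.png');a=a[120:260,150:400]
cv2.imwrite('pics/t0c.png',cv2.resize(a,None,fx=3.2,fy=3.2,interpolation=cv2.INTER_CUBIC))
cv2.imwrite('pics/s0c.png',cv2.resize(cv2.imread('pics/s0.png'),(800,600),interpolation=cv2.INTER_CUBIC))
```

```text
(no output)
```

View pics/t0c.png

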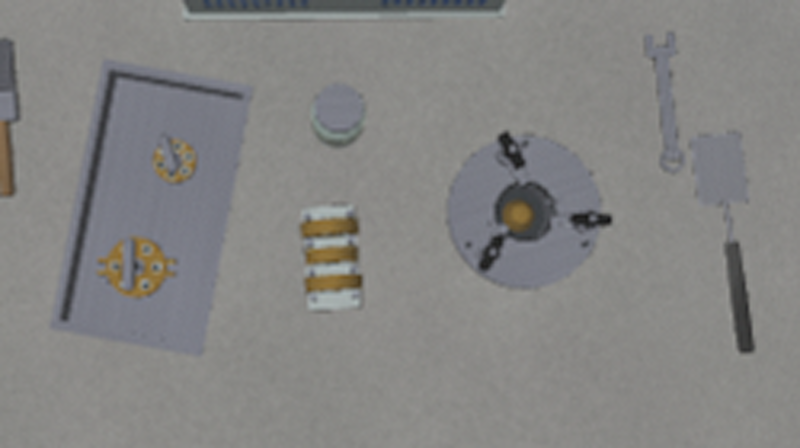

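View pics/s0c.png

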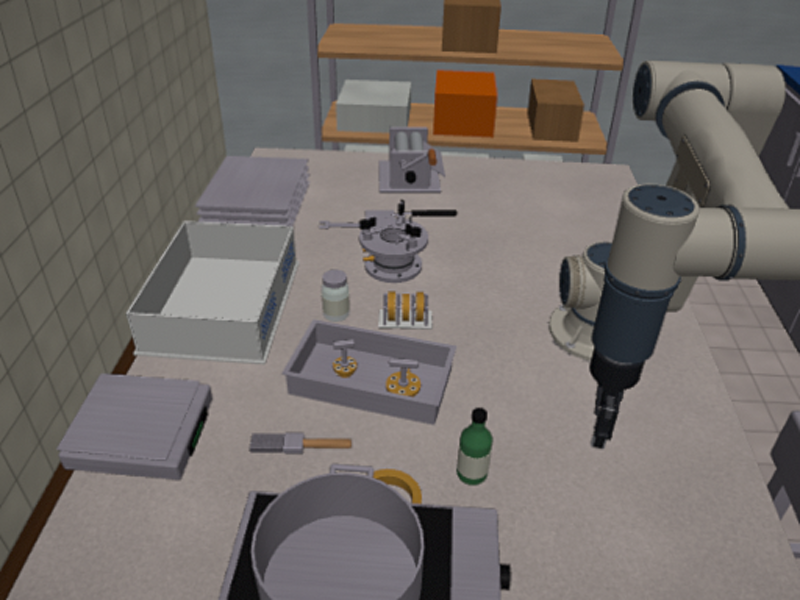

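```bash
cat > m.py <<'E'
from h import *
from scipy.optimize import least_squares
def fit(X):
    # head centre from face points, wing clusters
    f=X[(abs(X[:,2]-100)<4)]
    c=np.array([np.mean(np.percentile(f[:,i],[0.5,99.5])) for i in (0,1)])
    return c,f
if __name__=='__main__':
  for cam in ('top','side'):
    p=r.camera(cam);X=cloud(p);np.save(cam+'.npy',p,allow_pickle=True)
    H=X[np.hypot(X[:,0]-510,X[:,1]+235)<130]
    c,f=fit(H);print(cam,'head',c,np.ptp(f[:,:2],0),np.median(f[:,2]),len(f))
    W=H[(H[:,2]>136)&(H[:,2]<168)]
    _,lab,cen=cv2.kmeans(W[:,:2].astype(np.float32),3,None,(3,50,.1),5,cv2.KMEANS_PP_CENTERS)
    for i in range(3):
        w=W[lab[:,0]==i];w2=w[:,:2]-w[:,:2].mean(0);e,V=np.linalg.eigh(w2.T@w2/len(w2));a=np.arctan2(V[1,1],V[0,1])
        d=w[:,:2].mean(0)-c
        print('wing',w.mean(0).round(1),w[:,2].max().round(),len(w),'r',np.hypot(*d).round(1),'az',np.degrees(np.arctan2(d[1],d[0])).round(1),'axis',np.degrees(a).round(1)%180,'sd',np.sqrt(e).round(1))
    D=X[(np.hypot(X[:,0]-450,X[:,1]-240)<70)]
    B=D[(D[:,2]>75)&(D[:,2]<105)];b2=B[:,:2]-B[:,:2].mean(0);e,V=np.linalg.eigh(b2.T@b2/len(b2))
    print('bar',B.mean(0).round(1),B[:,2].max(),len(B),'axis',np.degrees(np.arctan2(V[1,1],V[0,1]))%180,np.sqrt(e))
    u,v=proj(p,[*c,110]);u,v=int(u),int(v);k=32
    I=cv2.resize(p['frame'][v-k:v+k,u-k:u+k,::-1],(600,600),interpolation=cv2.INTER_CUBIC)
    cv2.imwrite(f'pics/h_{cam}.png',I)
  a=[cv2.resize(cv2.imread(f'pics/h_{c}.png'),(400,400)) for c in('top','side')]
  cv2.imwrite('pics/h.png',np.hstack(a))
E
python3 m.py
```

```text
top head [ 509.94057844 -230.00941796] [180.47509046 183.45598637] 99.56980795206226 996
wing [ 494.5 -297.5  154.3] 163.0 55 r 69.2 az -102.9 axis 87.7 sd [ 4.4 12.7]
wing [ 575.2 -207.   155.1] 167.0 53 r 69.2 az 19.4 axis 28.69999999999999 sd [ 4.5 12.6]
wing [ 456.5 -182.4  155.2] 163.0 50 r 71.6 az 138.3 axis 149.4 sd [ 4.3 12.4]
bar [450.9 242.6  89.5] 101.53527832931765 63 axis 179.39733447376514 [ 4.1650844  17.39416545]
side head [ 507.37582914 -230.49348986] [180.08117959 190.28137221] 98.7721219889013 460
wing [ 573.9 -205.5  149.5] 164.0 62 r 71.0 az 20.6 axis 28.599999999999994 sd [ 5.2 12.5]
wing [ 457.  -180.1  149.3] 160.0 62 r 71.2 az 135.0 axis 145.9 sd [ 4.7 13.7]
wing [ 493.8 -292.3  151.2] 160.0 35 r 63.2 az -102.4 axis 86.5 sd [ 5.1 14. ]
bar [448.8 246.3  85.9] 93.99616493001959 102 axis 178.5732222891876 [ 4.28341249 18.01349804]
```

View pics/h.png

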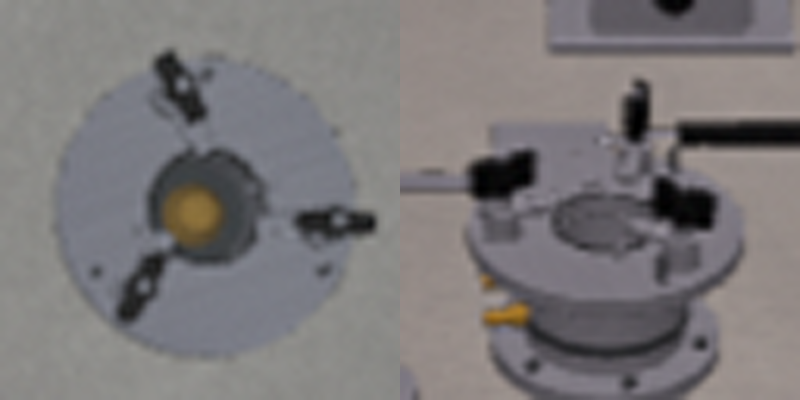

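The top view shows the head at crop pixel (203,207) with its knobs at azimuths of about 18, 138 and -102 degrees. All three claws are about 10 degrees open. The die is in the pan with its bar nearly along world x. I'm moving towards the far knob first.

>>> send_rows([
  [[0.27,0.278,0],[0,0,0]],
  [[0.27,0.278,0],[0,0,0]],
  [[0.27,0.278,0],[0,0,0]],
  [[0.27,0.278,0],[0,0,0]],
  [[0.27,0.278,0],[0,0,0]],
  [[0.27,0.278,0],[0,0,0]],
  [[0.27,0.278,0],[0,0,0]],
  [[0.27,0.278,0],[0,0,0]],
  [[0.27,0.278,0],[0,0,0]],
  [[0.27,0.278,0],[0,0,0]],
  [[0.27,0.278,0],[0,0,0]],
  [[0.27,0.278,0],[0,0,0]],
], jaw=0)

```text
t: 2.15
tool_pos: [485.9, -59.9, 231.5]
tool_rot: [-0.0, 0.994, -0.11, 0.0]
wrist_force: [0.9, 1.5, 0.8]
finger_gap: 0.498
grasp_force: 0.0
```

>>> send_rows([
  [[0.27,0.278,0],[0,0,0]],
  [[0.27,0.278,0],[0,0,0]],
  [[0.27,0.278,0],[0,0,0]],
  [[0,0,0],[0,0,0.12]],
  [[0,0,0],[0,0,0.12]],
  [[0,0,0],[0,0,0.12]],
  [[0,0,0],[0,0,0.12]],
  [[0,0,0],[0,0,0.12]],
  [[0,0,0],[0,0,0.12]],
  [[0,0,0],[0,0,0.12]],
  [[0,0,0],[0,0,0.12]],
  [[0,0,0],[0,0,0.12]],
])

```text
t: 3.65
tool_pos: [576.2, -206.7, 231.2]
tool_rot: [-0.0, -0.603, 0.798, 0.0]
wrist_force: [-0.3, 0.6, 0.3]
finger_gap: 0.501
grasp_force: 0.0
```

>>> send_rows([
  [[0,0,0],[0,0,0.12]],
  [[0,0,0],[0,0,0.12]],
  [[0,0,0],[0,0,0.12]],
  [[0,0,0],[0,0,0.12]],
  [[0,0,0],[0,0,0.055]],
  [[0,0,0],[0,0,0]],
])

```text
t: 4.4
tool_pos: [576.2, -206.7, 231.3]
tool_rot: [-0.0, -0.247, 0.969, -0.0]
wrist_force: [-0.2, -0.3, 0.2]
finger_gap: 0.498
grasp_force: 0.0
```

```bash
cat > go.py <<'E'
import sys
from h import *
from scipy.spatial.transform import Rotation as Ro
def go(x,y,zg,az):
    o=r.observe();q=o['tool_rot'];R=Ro.from_quat([q[1],q[2],q[3],q[0]])
    T=Ro.from_matrix(np.array([[np.cos(np.radians(az)),np.sin(np.radians(az)),0],[np.sin(np.radians(az)),-np.cos(np.radians(az)),0],[0,0,-1.]]).T.T)
    X=R.as_matrix()[:,0];rv=(R.inv()*T).as_rotvec()
    d=np.array([x,y,zg-r.tcp_to_grasp])-o['tool_pos']
    print('t',o['t'],'pos',o['tool_pos'].round(1),'xaz',np.degrees(np.arctan2(X[1],X[0])).round(2),'gap',round(o['finger_gap'],3),'j6',o['qpos'][5].round(2))
    print('turn first /1.5:',(rv/1.5).round(4),'then shift /150:',(T.inv().apply(d)/150).round(4), 'F',o['wrist_force'].round(1),'M',o['ft_torque'].round(2),'grip',o['grasp_force'])
if __name__=='__main__': go(*map(float,sys.argv[1:]))
E
python3 go.py 575.5 -207.3 148 -151.3
```

```text
t 4.4 pos [ 576.2 -206.7  231.3] xaz -151.4 gap 0.498 j6 -0.98
turn first /1.5: [-0.     -0.     -0.0012] then shift /150: [ 0.006  -0.0012  0.6798] F [-0.2 -0.3  0.2] M [ 0.05  0.01 -0.  ] grip 0.0
```

>>> send_rows([
  [[0.006,0,0.2],[0,0,0]],
  [[0,0,0.2],[0,0,0]],
  [[0,0,0.14],[0,0,0]],
  [[0,0,0.14],[0,0,0]],
  [[0,0,0],[0,0,0]],
])

```text
t: 5.03
tool_pos: [574.3, -206.9, 127.6]
tool_rot: [-0.002, -0.247, 0.969, 0.001]
wrist_force: [-0.3, -0.0, -0.1]
finger_gap: 0.5
grasp_force: 0.0
```

>>> send_rows([
  [[0,0,0],[0,0,0]],
  [[0,0,0],[0,0,0]],
  [[0,0,0],[0,0,0]],
  [[0,0,0],[0,0,0]],
  [[0,0,0],[0,0,0]],
], jaw=-1, newtons=30)

```text
t: 5.65
tool_pos: [577.3, -209.5, 131.1]
tool_rot: [0.002, -0.247, 0.969, -0.003]
wrist_force: [4.9, -8.6, -2.6]
finger_gap: 0.134
grasp_force: 30.1
```

```bash
python3 go.py 575.5 -207.3 148 -151.3
```

```text
t 5.65 pos [ 577.3 -209.5  131.1] xaz -151.43 gap 0.134 j6 -0.98
turn first /1.5: [-0.0039  0.0016 -0.0015] then shift /150: [0.0038 0.0185 0.0117] F [ 4.9 -8.6 -2.6] M [-2.59 -1.43  0.08] grip 30.139128416776657
```

>>> send_rows([
  [[0,-0.02,0],[0,0,0]],
  [[0,0,0],[0,0,0]],
  [[0,0,0],[0,0,0]],
])

```text
t: 6.02
tool_pos: [577.4, -209.6, 131.0]
tool_rot: [0.001, -0.247, 0.969, -0.0]
wrist_force: [-1.4, 1.8, 5.3]
finger_gap: 0.137
grasp_force: 29.6
```

>>> send_rows([
  [[0,0,0],[0,0,-0.1]],
  [[0,0,0],[0,0,-0.1]],
  [[0,0,0],[0,0,-0.1]],
  [[0,0,0],[0,0,-0.1]],
  [[0,0,0],[0,0,-0.1]],
  [[0,0,0],[0,0,-0.1]],
  [[0,0,0],[0,0,-0.1]],
  [[0,0,0],[0,0,0]],
])

```text
t: 7.02
tool_pos: [576.2, -209.0, 130.9]
tool_rot: [0.0, -0.7, 0.714, 0.0]
wrist_force: [-4.2, 4.3, 8.3]
finger_gap: 0.135
grasp_force: 30.8
```

```bash
python3 go.py 577.3 -209.5 148 -78.6
```

```text
t 7.025 pos [ 576.2 -209.   130.9] xaz -91.15 gap 0.135 j6 0.07
turn first /1.5: [-0.      0.0005 -0.146 ] then shift /150: [ 0.0044 -0.0063  0.011 ] F [-4.2  4.3  8.3] M [1.57 1.81 0.07] grip 30.754914432764053
```

>>> send_rows([
  [[0,0,0],[0,0,-0.04]],
  [[0,0,0],[0,0,-0.04]],
  [[0,0,0],[0,0,-0.04]],
  [[0,0,0],[0,0,0]],
])

```text
t: 7.52
tool_pos: [576.0, -209.0, 130.9]
tool_rot: [-0.0, 0.761, -0.649, -0.0]
wrist_force: [-5.9, 4.8, 7.8]
finger_gap: 0.136
grasp_force: 30.3
```

```bash
python3 go.py 577.3 -209.5 148 -78.6
```

```text
t 7.525 pos [ 576.  -209.   130.9] xaz -80.9 gap 0.136 j6 0.25
turn first /1.5: [ 0.0003  0.0006 -0.0268] then shift /150: [ 0.0047 -0.0078  0.0108] F [-5.9  4.8  7.8] M [1.6  2.   0.03] grip 30.323123931884766
```

>>> send_rows([
  [[0,0,0],[0,0,-0.02]],
  [[0,0,0],[0,0,-0.02]],
  [[0,0,0],[0,0,0]],
])

```text
t: 7.9
tool_pos: [576.0, -209.1, 130.9]
tool_rot: [-0.0, 0.78, -0.626, -0.001]
wrist_force: [-5.7, 4.6, 8.0]
finger_gap: 0.137
grasp_force: 36.4
```

```bash
python3 go.py 577.3 -209.5 148 -78.6
```

```text
t 7.9 pos [ 576.  -209.1  130.9] xaz -77.54 gap 0.137 j6 0.31
turn first /1.5: [0.0002 0.0007 0.0123] then shift /150: [ 0.0043 -0.0081  0.0108] F [-5.7  4.6  8. ] M [ 1.55  1.95 -0.43] grip 36.41085594892502
```

>>> send_rows([
  [[0,0,0],[0,0,0]],
  [[0,0,0],[0,0,0]],
  [[0,0,0],[0,0,0]],
  [[0,0,-0.15],[0,0,0]],
  [[0,0,-0.25],[0,0,0]],
  [[0,0,-0.1],[0,0,0]],
  [[0,0,0],[0,0,0]],
], jaw=0)

```text
t: 8.78
tool_pos: [577.4, -209.8, 205.0]
tool_rot: [-0.001, 0.78, -0.626, 0.001]
wrist_force: [0.5, -0.9, -0.1]
finger_gap: 0.499
grasp_force: 0.0
```

```bash
python3 go.py 495.3 -299 148 -92.5
```

```text
t 8.775 pos [ 577.4 -209.8  205. ] xaz -77.54 gap 0.499 j6 0.31
turn first /1.5: [-1.40e-03 -1.00e-04  1.74e-01] then shift /150: [0.6181 0.5206 0.5045] F [ 0.5 -0.9 -0.1] M [ 0.   -0.01  0.02] grip 0.0
```

>>> send_rows([
  [[0,0,0],[0,0,0.087]],
  [[0,0,0],[0,0,0.087]],
  [[0.206,0.173,0],[0,0,0]],
  [[0.206,0.173,0],[0,0,0]],
  [[0.206,0.174,0],[0,0,0]],
  [[0,0,0.15],[0,0,0]],
  [[0,0,0.15],[0,0,0]],
  [[0,0,0.12],[0,0,0]],
  [[0,0,0.085],[0,0,0]],
  [[0,0,0],[0,0,0]],
])

```text
t: 10.02
tool_pos: [493.9, -298.6, 126.8]
tool_rot: [-0.001, -0.692, 0.722, 0.002]
wrist_force: [0.3, -0.8, 0.3]
finger_gap: 0.5
grasp_force: 0.0
```

>>> send_rows([
  [[0,0,0],[0,0,0]],
  [[0,0,0],[0,0,0]],
  [[0,0,0],[0,0,0]],
  [[0,0,0],[0,0,0]],
  [[0,0,0],[0,0,0]],
], jaw=-1)

```text
t: 10.65
tool_pos: [495.4, -299.2, 129.4]
tool_rot: [0.0, -0.692, 0.722, -0.001]
wrist_force: [0.9, 1.0, 4.7]
finger_gap: 0.136
grasp_force: 29.4
```

```bash
python3 go.py 495.3 -299 148 -92.5
```

```text
t 10.65 pos [ 495.4 -299.2  129.4] xaz -92.48 gap 0.136 j6 0.23
turn first /1.5: [-0.0011 -0.0004  0.0002] then shift /150: [-0.0013  0.0008  0.0004] F [0.9 1.  4.7] M [ 0.28 -0.17 -0.19] grip 29.440905153751373
```

>>> send_rows([
  [[0,0,0],[0,0,-0.1]],
  [[0,0,0],[0,0,-0.1]],
  [[0,0,0],[0,0,-0.1]],
  [[0,0,0],[0,0,-0.1]],
  [[0,0,0],[0,0,-0.1]],
  [[0,0,0],[0,0,-0.1]],
  [[0,0,0],[0,0,-0.1]],
  [[0,0,0],[0,0,-0.06]],
  [[0,0,0],[0,0,-0.04]],
  [[0,0,0],[0,0,-0.03]],
  [[0,0,0],[0,0,0]],
])

```text
t: 12.02
tool_pos: [494.0, -300.1, 129.3]
tool_rot: [0.001, 0.983, -0.183, -0.0]
wrist_force: [-2.9, -2.0, 5.9]
finger_gap: 0.14
grasp_force: 29.1
```

```bash
python3 go.py 495.3 -299 148 -18.6
```

```text
t 12.025 pos [ 494.  -300.1  129.3] xaz -21.13 gap 0.14 j6 1.48
turn first /1.5: [ 0.0014  0.0004 -0.0295] then shift /150: [ 0.006  -0.0097  0.0001] F [-2.9 -2.   5.9] M [-0.67  1.09 -0.04] grip 29.142022132873535
```

>>> send_rows([
  [[0,0,0],[0,0,-0.02]],
  [[0,0,0],[0,0,-0.02]],
  [[0,0,0],[0,0,0]],
])

```text
t: 12.4
tool_pos: [494.0, -300.2, 129.3]
tool_rot: [0.001, 0.988, -0.154, -0.0]
wrist_force: [-3.2, -2.4, 6.1]
finger_gap: 0.138
grasp_force: 29.7
```

```bash
python3 go.py 495.3 -299 148 -18.6
```

```text
t 12.4 pos [ 494.  -300.2  129.3] xaz -17.71 gap 0.138 j6 1.54
turn first /1.5: [0.0015 0.0004 0.0103] then shift /150: [ 0.006  -0.0104  0.0003] F [-3.2 -2.4  6.1] M [-0.76  1.15 -0.11] grip 29.696023017168045
```

>>> send_rows([
  [[0,0,0],[0,0,-0.02]],
  [[0,0,0],[0,0,-0.01]],
  [[0,0,0],[0,0,0]],
])

```text
t: 12.78
tool_pos: [493.9, -300.2, 129.4]
tool_rot: [0.001, 0.991, -0.133, -0.0]
wrist_force: [-3.0, -2.3, 6.1]
finger_gap: 0.139
grasp_force: 52.9
```

```bash
python3 go.py 495.3 -299 148 -18.6
```

```text
t 12.775 pos [ 493.9 -300.2  129.4] xaz -15.25 gap 0.139 j6 1.58
turn first /1.5: [0.0012 0.0003 0.039 ] then shift /150: [ 0.0061 -0.0103  0.0006] F [-3.  -2.3  6.1] M [-0.77  1.09 -1.01] grip 52.8672186518088
```

>>> send_rows([
  [[0,0,0],[0,0,0]],
  [[0,0,0],[0,0,0]],
  [[0,0,0],[0,0,0]],
  [[0,0,-0.15],[0,0,0]],
  [[0,0,-0.25],[0,0,0]],
  [[0,0,-0.1],[0,0,0]],
  [[0,0,0],[0,0,0]],
], jaw=0)

```text
t: 13.65
tool_pos: [495.4, -299.0, 204.2]
tool_rot: [0.0, 0.991, -0.132, 0.001]
wrist_force: [0.2, -1.0, -1.4]
finger_gap: 0.499
grasp_force: 0.0
```

```bash
python3 go.py 456.7 -184.7 148 -32
```

```text
t 13.65 pos [ 495.4 -299.   204.2] xaz -15.13 gap 0.499 j6 1.58
turn first /1.5: [-0.0003 -0.0013  0.1963] then shift /150: [-0.6225 -0.5093  0.4991] F [ 0.2 -1.  -1.4] M [ 0.   -0.01 -0.02] grip 0.0
```

>>> send_rows([
  [[0,0,0],[0,0,0.098]],
  [[0,0,0],[0,0,0.098]],
  [[-0.207,-0.17,0],[0,0,0]],
  [[-0.207,-0.17,0],[0,0,0]],
  [[-0.208,-0.169,0],[0,0,0]],
  [[0,0,0.15],[0,0,0]],
  [[0,0,0.15],[0,0,0]],
  [[0,0,0.12],[0,0,0]],
  [[0,0,0.08],[0,0,0]],
  [[0,0,0],[0,0,0]],
])

```text
t: 14.9
tool_pos: [455.2, -184.6, 127.1]
tool_rot: [0.0, 0.961, -0.276, -0.002]
wrist_force: [0.3, 0.6, 0.5]
finger_gap: 0.499
grasp_force: 0.0
```

>>> send_rows([
  [[0,0,0],[0,0,0]],
  [[0,0,0],[0,0,0]],
  [[0,0,0],[0,0,0]],
  [[0,0,0],[0,0,0]],
  [[0,0,0],[0,0,0]],
], jaw=-1)

```text
t: 15.52
tool_pos: [456.7, -185.0, 129.2]
tool_rot: [0.0, 0.961, -0.275, 0.001]
wrist_force: [0.1, 0.3, 4.6]
finger_gap: 0.142
grasp_force: 29.3
```

```bash
python3 go.py 456.7 -184.7 148 42
```

```text
t 15.525 pos [ 456.7 -185.   129.2] xaz -31.97 gap 0.142 j6 1.08
turn first /1.5: [ 5.000e-04 -9.000e-04 -8.607e-01] then shift /150: [ 0.0015 -0.0012 -0.0004] F [0.1 0.3 4.6] M [0.09 0.23 0.08] grip 29.272927790880203
```

>>> send_rows([
  [[0,0,0],[0,0,-0.1]],
  [[0,0,0],[0,0,-0.1]],
  [[0,0,0],[0,0,-0.1]],
  [[0,0,0],[0,0,-0.1]],
  [[0,0,0],[0,0,-0.1]],
  [[0,0,0],[0,0,-0.1]],
  [[0,0,0],[0,0,-0.1]],
  [[0,0,0],[0,0,-0.08]],
  [[0,0,0],[0,0,-0.06]],
  [[0,0,0],[0,0,-0.02]],
  [[0,0,0],[0,0,0]],
])

```text
t: 16.9
tool_pos: [456.7, -186.1, 129.2]
tool_rot: [0.001, 0.934, 0.357, 0.0]
wrist_force: [1.8, -4.9, 2.5]
finger_gap: 0.138
grasp_force: 31.9
```

```bash
python3 go.py 456.7 -184.7 148 42
```

```text
t 16.9 pos [ 456.7 -186.1  129.2] xaz 41.88 gap 0.138 j6 2.37
turn first /1.5: [ 0.0017  0.0003 -0.0014] then shift /150: [ 0.006  -0.0068 -0.0006] F [ 1.8 -4.9  2.5] M [-1.82 -0.18 -0.24] grip 31.855560019612312
```

>>> send_rows([
  [[0,0,0],[0,0,-0.02]],
  [[0,0,0],[0,0,-0.01]],
  [[0,0,0],[0,0,0]],
])

```text
t: 17.27
tool_pos: [457.0, -185.8, 129.3]
tool_rot: [0.001, 0.926, 0.378, 0.001]
wrist_force: [1.8, -5.9, 2.9]
finger_gap: 0.134
grasp_force: 55.3
```

```bash
python3 go.py 456.7 -184.7 148 42
```

```text
t 17.275 pos [ 457.  -185.8  129.3] xaz 44.41 gap 0.134 j6 2.41
turn first /1.5: [ 0.0017 -0.0002  0.028 ] then shift /150: [ 0.0037 -0.0068 -0.0002] F [ 1.8 -5.9  2.9] M [-1.82 -0.52 -0.8 ] grip 55.3305748058483
```

>>> send_rows([
  [[0,0,0],[0,0,0]],
  [[0,0,0],[0,0,0]],
  [[0,0,0],[0,0,0]],
  [[0,0,-0.15],[0,0,0]],
  [[0,0,-0.25],[0,0,0]],
  [[0,0,-0.2],[0,0,0]],
  [[0,0,0],[0,0,0.106]],
  [[0,0,0],[0,0,0.106]],
  [[0,0,0],[0,0,0.106]],
  [[0,0,0],[0,0,0.106]],
  [[0,0,0],[0,0,0.104]],
  [[0,0,0],[0,0,0]],
], jaw=0)

```text
t: 18.77
tool_pos: [456.1, -184.6, 218.3]
tool_rot: [-0.0, 1.0, -0.007, -0.0]
wrist_force: [0.7, -1.0, -0.7]
finger_gap: 0.499
grasp_force: 0.0
```

```bash
python3 go.py 450 243.5 150 -1
```

```text
t 18.775 pos [ 456.1 -184.6  218.3] xaz -0.78 gap 0.499 j6 1.62
turn first /1.5: [-0.0002  0.0003  0.0025] then shift /150: [-0.0905 -2.8528  0.5802] F [ 0.7 -1.  -0.7] M [-0.04  0.01  0.02] grip 0.0
```

>>> send_rows([
  [[-0.01,-0.35,0],[0,0,0]],
  [[-0.01,-0.35,0],[0,0,0]],
  [[-0.01,-0.35,0],[0,0,0]],
  [[-0.01,-0.35,0],[0,0,0]],
  [[-0.01,-0.35,0],[0,0,0]],
  [[0,0,0],[0,0,0]],
  [[0,0,0],[0,0,0]],
])

```text
t: 19.65
tool_pos: [452.6, 77.7, 218.5]
tool_rot: [0.0, 1.0, -0.006, -0.0]
wrist_force: [0.2, -0.1, 0.9]
finger_gap: 0.504
grasp_force: 0.0
```

```bash
python3 m.py
python3 - <<'E'
from h import *
p=np.load('top.npy',allow_pickle=True).item()
X=cloud(p);c=np.array([509.3,-231.6])
d=X[:,:2]-c;rr=np.hypot(*d.T);m=(rr>35)&(rr<50)&(X[:,2]>103)
for a in d[m].tolist(): pass
print([(round(np.degrees(np.arctan2(y,x))),round(np.hypot(x,y)),round(z)) for (x,y),z in zip(d[m],X[m][:,2])])
E
```

```text
top head [ 508.402976   -229.53298646] [180.26494132 183.36226013] 99.55854336545207 1004
wing [ 494.9 -297.1  155.1] 165.0 57 r 68.9 az -101.3 axis 161.1 sd [ 4.3 12.4]
wing [ 457.2 -182.4  155.3] 165.0 51 r 69.6 az 137.4 axis 41.69999999999999 sd [ 4.2 12.7]
wing [ 574.9 -206.9  156.4] 164.0 50 r 70.3 az 18.8 axis 100.2 sd [ 4.1 12.7]
[(29, 44, 104), (3, 38, 105), (35, 43, 103), (32, 41, 106), (10, 35, 105), (34, 38, 103), (31, 35, 108), (-46, 45, 103), (50, 43, 105), (51, 37, 105), (-54, 40, 103), (64, 45, 105), (-67, 39, 105), (-69, 40, 116), (-71, 45, 108), (-72, 36, 108), (-74, 41, 106), (-76, 48, 104), (84, 41, 105), (-85, 43, 105), (90, 37, 107), (-90, 43, 103), (-90, 47, 103), (95, 41, 104), (-102, 39, 110), (-100, 44, 103), (104, 46, 106), (105, 43, 109), (107, 40, 114), (-106, 41, 104), (110, 44, 109), (114, 45, 105), (-114, 47, 103), (121, 43, 103), (-120, 45, 103), (132, 40, 103), (-127, 44, 104), (132, 45, 104), (-143, 38, 104), (-138, 46, 103), (149, 44, 104), (175, 38, 103), (-163, 40, 103), (147, 49, 107), (156, 46, 104), (162, 48, 104), (171, 46, 103)]m.py:20: RuntimeWarning: Mean of empty slice.
  B=D[(D[:,2]>75)&(D[:,2]<105)];b2=B[:,:2]-B[:,:2].mean(0);e,V=np.linalg.eigh(b2.T@b2/len(b2))
  ret = um.true_divide(
m.py:20: RuntimeWarning: invalid value encountered in divide
  B=D[(D[:,2]>75)&(D[:,2]<105)];b2=B[:,:2]-B[:,:2].mean(0);e,V=np.linalg.eigh(b2.T@b2/len(b2))
m.py:21: RuntimeWarning: Mean of empty slice.
  print('bar',B.mean(0).round(1),B[:,2].max(),len(B),'axis',np.degrees(np.arctan2(V[1,1],V[0,1]))%180,np.sqrt(e))
Traceback (most recent call last):
  File "m.py", line 21, in <module>
    print('bar',B.mean(0).round(1),B[:,2].max(),len(B),'axis',np.degrees(np.arctan2(V[1,1],V[0,1]))%180,np.sqrt(e))
                                   ~~~~~~~~~~^^
ValueError: zero-size array to reduction operation maximum which has no identity
```

The depth shows two bumps of about 110 mm height at azimuths 107 and -70 degrees. Those are the locating pins, so the far knob is clamp 1 and the head's azimuth is about 18.4 degrees. All three wings are at their stops. On to the die.

```bash
python3 go.py 450 243.5 150 -1
```

```text
t 19.7 pos [452.6  77.2 218.5] xaz -0.81 gap 0.5 j6 1.04
turn first /1.5: [0.0001 0.0001 0.0023] then shift /150: [-0.0368 -1.1081  0.5813] F [-0.2 -0.   0.5] M [-0.03 -0.06 -0.  ] grip 0.0
```

>>> send_rows([
  [[-0.005,-0.35,0],[0,0,0]],
  [[-0.005,-0.35,0],[0,0,0]],
  [[-0.007,-0.35,0],[0,0,0.002]],
  [[0,-0.055,0.2],[0,0,0]],
  [[0,0,0.2],[0,0,0]],
  [[0,0,0.18],[0,0,0]],
  [[0,0,0],[0,0,0]],
])

```text
t: 20.58
tool_pos: [452.0, 241.5, 129.8]
tool_rot: [0.002, 1.0, -0.01, -0.002]
wrist_force: [0.2, -0.3, 0.7]
finger_gap: 0.5
grasp_force: 0.0
```

Run:
```python
from h import *
import go; go.go(450,243.5,84,-1)
p=r.camera('side');save(p,'s1.png')
X=cloud(p);D=X[(np.hypot(X[:,0]-450,X[:,1]-243)<55)]
for lo,hi in((82,94),(18,30)):
    B=D[(D[:,2]>lo)&(D[:,2]<hi)];print(lo,len(B),B.mean(0).round(1) if len(B) else 0,np.percentile(B[:,:2],[2,98],axis=0).round() if len(B) else 0)
u,v=map(int,proj(p,[450,243,100]))
cv2.imwrite('pics/s1c.png',cv2.resize(p['frame'][v-50:v+50,u-60:u+60,::-1],(720,600),interpolation=cv2.INTER_CUBIC))
```

```text
t 20.575 pos [452.  241.5 129.8] xaz -1.12 gap 0.5 j6 0.76
turn first /1.5: [ 0.0021  0.0023 -0.0014] then shift /150: [-0.0138 -0.0133  0.43  ] F [ 0.2 -0.3  0.7] M [ 0.01  0.01 -0.  ] grip 0.0
82 76 [448.5 245.7  87.9] [[419. 236.]
 [478. 253.]]
18 251 [448.1 246.6  23.8] [[415. 209.]
 [483. 276.]]
```

View pics/s1c.png

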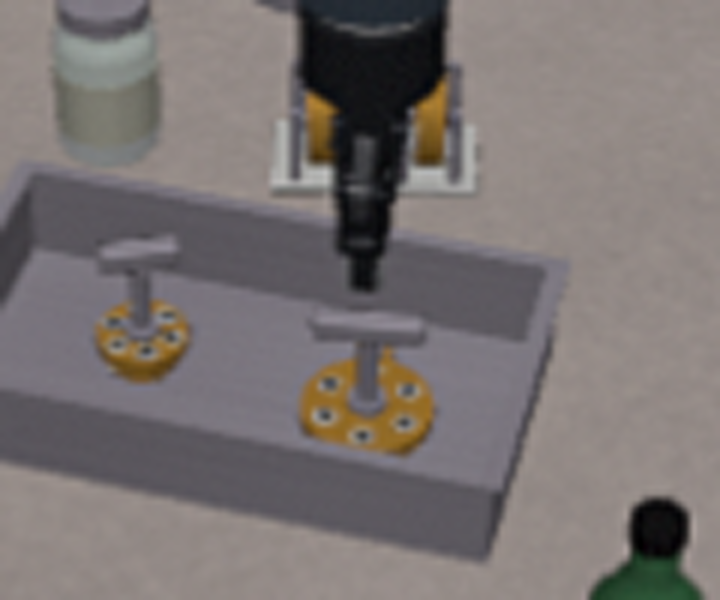

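>>> send_rows([
  [[-0.013,-0.013,0.14],[0,0,0]],
  [[0,0,0.15],[0,0,0]],
  [[0,0,0.14],[0,0,0]],
  [[0,0,0],[0,0,0]],
])

```text
t: 21.12
tool_pos: [451.0, 245.0, 67.3]
tool_rot: [0.0, 1.0, -0.009, -0.0]
wrist_force: [0.2, 0.5, 1.0]
finger_gap: 0.499
grasp_force: 0.0
```

>>> send_rows([
  [[0,0,0],[0,0,0]],
  [[0,0,0],[0,0,0]],
  [[0,0,0],[0,0,0]],
  [[0,0,0],[0,0,0]],
  [[0,0,0],[0,0,0]],
], jaw=-1, newtons=70)

```text
t: 21.75
tool_pos: [451.7, 245.6, 68.5]
tool_rot: [-0.0, 1.0, -0.009, 0.001]
wrist_force: [0.5, -2.8, 6.2]
finger_gap: 0.149
grasp_force: 70.1
```

```bash
python3 go.py 450 243.5 84 -1
```

```text
t 21.75 pos [451.7 245.6  68.5] xaz -1.02 gap 0.149 j6 0.75
turn first /1.5: [-0.0003 -0.0015 -0.0002] then shift /150: [-0.011   0.0139  0.021 ] F [ 0.5 -2.8  6.2] M [-1.07 -0.03 -0.06] grip 70.08307456970215
```

>>> send_rows([
  [[0,0,-0.05],[0,0,0]],
  [[0,0,-0.1],[0,0,0]],
  [[0,0,-0.1],[0,0,0]],
  [[0,0,0],[0,0,0]],
  [[0,0,0],[0,0,0]],
])

```text
t: 22.38
tool_pos: [450.4, 245.5, 104.2]
tool_rot: [-0.0, 1.0, -0.009, -0.0]
wrist_force: [-0.2, 0.8, -8.0]
finger_gap: 0.147
grasp_force: 68.6
```

```bash
python3 go.py 450 243.5 84 -1
```

```text
t 22.375 pos [450.4 245.5 104.2] xaz -1.06 gap 0.147 j6 0.75
turn first /1.5: [-0.      0.0006 -0.0007] then shift /150: [-0.0022  0.0131  0.2594] F [-0.2  0.8 -8. ] M [-0.    0.04  0.01] grip 68.58807921409607
```

>>> send_rows([
  [[0,0,-0.1],[0,0,0]],
  [[0,0,-0.2],[0,0,0]],
  [[0,0,-0.25],[0,0,0]],
  [[0,0,-0.25],[0,0,0]],
  [[0,0,-0.2],[0,0,0]],
  [[0,0,-0.12],[0,0,0]],
  [[0,0,-0.05],[0,0,-0.04]],
  [[0,0,0],[0,0,-0.07]],
  [[0,0,0],[0,0,-0.07]],
  [[0,0,0],[0,0,-0.046]],
  [[0,0,0],[0,0,0]],
])

```text
t: 23.75
tool_pos: [450.7, 245.4, 280.5]
tool_rot: [-0.0, 0.987, 0.159, 0.0]
wrist_force: [-0.4, 0.7, -7.0]
finger_gap: 0.151
grasp_force: 68.9
```

```bash
python3 go.py 509.3 -231.6 299 18.4
```

```text
t 23.75 pos [450.7 245.4 280.5] xaz 18.34 gap 0.151 j6 1.09
turn first /1.5: [-0.     -0.     -0.0007] then shift /150: [-6.3270e-01  3.1407e+00  1.3000e-03] F [-0.4  0.7 -7. ] M [ 0.01 -0.   -0.  ] grip 68.91223311424255
```

>>> send_rows([
  [[-0.024,0.12,0],[0,0,0]],
  [[-0.044,0.22,0],[0,0,0]],
  [[-0.056,0.28,0],[0,0,0]],
  [[-0.062,0.31,0],[0,0,0]],
  [[-0.067,0.33,0],[0,0,0]],
  [[-0.069,0.34,0],[0,0,0]],
  [[-0.069,0.34,0],[0,0,0]],
  [[-0.067,0.33,0],[0,0,0]],
  [[-0.062,0.31,0],[0,0,0]],
  [[-0.054,0.27,0],[0,0,0]],
  [[-0.038,0.19,0],[0,0,0]],
  [[-0.02,0.1,0],[0,0,0]],
])

```text
t: 25.25
tool_pos: [508.6, -233.3, 280.0]
tool_rot: [0.0, 0.987, 0.158, -0.0]
wrist_force: [0.5, 1.2, -6.5]
finger_gap: 0.144
grasp_force: 69.0
```

>>> send_rows([
  [[0,0,0],[0,0,0]],
  [[0,0,0],[0,0,0]],
  [[0,0,0],[0,0,0]],
  [[0,0,0],[0,0,0]],
])

```text
t: 25.75
tool_pos: [509.4, -230.8, 280.3]
tool_rot: [0.0, 0.987, 0.16, 0.0]
wrist_force: [-0.4, 0.0, -7.6]
finger_gap: 0.152
grasp_force: 69.0
```

```bash
cat > d.py <<'E'
from h import *
import go,sys
go.go(509.3,-231.6,200,18.4)
p=r.camera('side');z0=float(sys.argv[1]) # expected underside
X=cloud(p);c=np.array([509.3,-231.6])
D=X[(np.hypot(*(X[:,:2]-c).T)<60)&(X[:,2]>z0-8)&(X[:,2]<z0+75)]
h,b=np.histogram(D[:,2],bins=np.arange(z0-8,z0+75,4));print(list(zip(b.round(),h)))
F=D[(D[:,2]>z0+18)&(D[:,2]<z0+26)]
print('flange',F.mean(0).round(1),np.percentile(F,[2,98],axis=0).round(1))
def circ(q):
    A=np.c_[2*q,np.ones(len(q))];s=np.linalg.lstsq(A,(q**2).sum(1),rcond=None)[0];return s[:2],np.sqrt(s[2]+s[:2]@s[:2])
f=X[(abs(X[:,2]-99)<4)&(np.hypot(*(X[:,:2]-c).T)<100)];print('face z side',np.median(f[:,2]),len(f))
u,v=map(int,proj(p,[*c,z0]))
cv2.imwrite(f'pics/d{int(z0)}.png',cv2.resize(p['frame'][v-40:v+40,u-48:u+48,::-1],(720,600),interpolation=cv2.INTER_CUBIC))
E
python3 d.py 215
```

```text
t 25.75 pos [ 509.4 -230.8  280.3] xaz 18.43 gap 0.152 j6 2.04
turn first /1.5: [ 0.0001 -0.0002  0.0003] then shift /150: [-0.0021  0.0051  0.6597] F [-0.4  0.  -7.6] M [-0.01  0.02  0.01] grip 69.00611758232117
[(np.float64(207.0), np.int64(1)), (np.float64(211.0), np.int64(3)), (np.float64(215.0), np.int64(10)), (np.float64(219.0), np.int64(2)), (np.float64(223.0), np.int64(5)), (np.float64(227.0), np.int64(18)), (np.float64(231.0), np.int64(53)), (np.float64(235.0), np.int64(85)), (np.float64(239.0), np.int64(16)), (np.float64(243.0), np.int64(4)), (np.float64(247.0), np.int64(3)), (np.float64(251.0), np.int64(2)), (np.float64(255.0), np.int64(2)), (np.float64(259.0), np.int64(5)), (np.float64(263.0), np.int64(1)), (np.float64(267.0), np.int64(4)), (np.float64(271.0), np.int64(1)), (np.float64(275.0), np.int64(1)), (np.float64(279.0), np.int64(3)), (np.float64(283.0), np.int64(6))]
flange [ 507.9 -227.   236.3] [[ 474.  -264.3  233.2]
 [ 542.1 -188.5  240.7]]
face z side 98.53133339364567 506
```

View pics/d215.png

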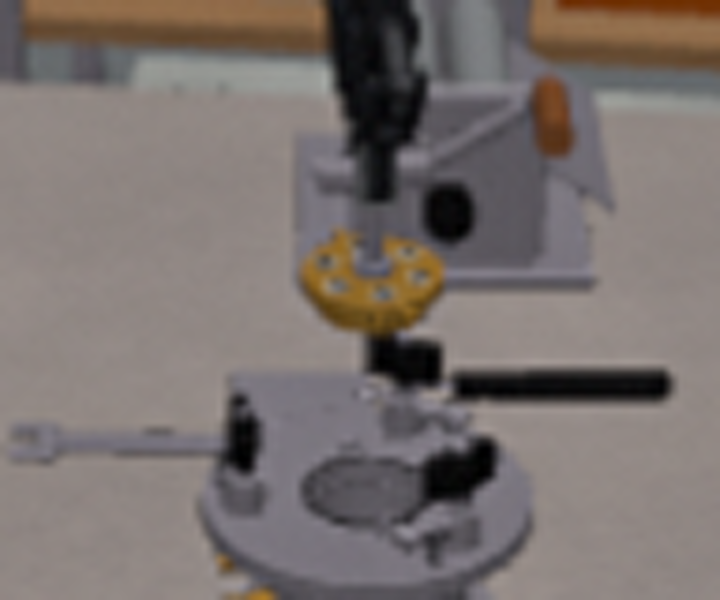

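>>> send_rows([
  [[-0.002,0.005,0.06],[0,0,0]],
  [[0,0,0.12],[0,0,0]],
  [[0,0,0.15],[0,0,0]],
  [[0,0,0.13],[0,0,0]],
  [[0,0,0.09],[0,0,0]],
  [[0,0,0.06],[0,0,0]],
  [[0,0,0.04],[0,0,0]],
  [[0,0,0.03],[0,0,0]],
  [[0,0,0.015],[0,0,0]],
  [[0,0,0],[0,0,0]],
  [[0,0,0],[0,0,0]],
  [[0,0,0],[0,0,0]],
])

```text
t: 27.3
tool_pos: [509.4, -232.2, 176.0]
tool_rot: [0.0, 0.987, 0.16, 0.0]
wrist_force: [0.6, 0.0, -6.2]
finger_gap: 0.151
grasp_force: 69.0
```

```bash
python3 d.py 110; python3 -c "
from h import *
p=r.camera('top');u,v=map(int,proj(p,[509,-231,110]))
b=cv2.resize(p['frame'][v-32:v+32,u-32:u+32,::-1],(400,400),interpolation=cv2.INTER_CUBIC)
a=cv2.resize(cv2.imread('pics/d110.png')[:,120:720],(400,400));cv2.imwrite('pics/f.png',np.hstack([a,b]))"
```

```text
t 27.3 pos [ 509.4 -232.2  176. ] xaz 18.37 gap 0.151 j6 2.04
turn first /1.5: [ 0.0002 -0.0003 -0.0003] then shift /150: [ 0.0007 -0.004  -0.0351] F [ 0.6  0.  -6.2] M [ 0.01  0.02 -0.03] grip 69.04289245605469
[(np.float64(102.0), np.int64(13)), (np.float64(106.0), np.int64(4)), (np.float64(110.0), np.int64(6)), (np.float64(114.0), np.int64(7)), (np.float64(118.0), np.int64(4)), (np.float64(122.0), np.int64(11)), (np.float64(126.0), np.int64(50)), (np.float64(130.0), np.int64(76)), (np.float64(134.0), np.int64(23)), (np.float64(138.0), np.int64(7)), (np.float64(142.0), np.int64(1)), (np.float64(146.0), np.int64(6)), (np.float64(150.0), np.int64(5)), (np.float64(154.0), np.int64(1)), (np.float64(158.0), np.int64(3)), (np.float64(162.0), np.int64(2)), (np.float64(166.0), np.int64(2)), (np.float64(170.0), np.int64(1)), (np.float64(174.0), np.int64(2)), (np.float64(178.0), np.int64(6))]
flange [ 508.4 -227.4  131.6] [[ 474.4 -268.6  128.3]
 [ 541.8 -189.   135.6]]
face z side 98.55309549089627 404
```

View pics/f.png

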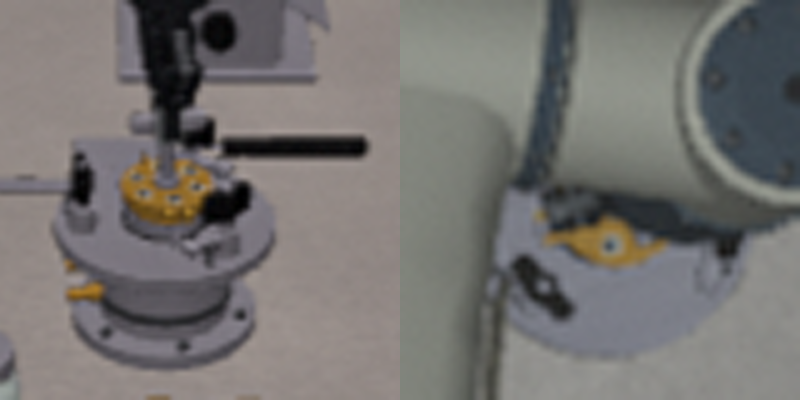

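The left (side) crop shows the die hovering over the mouth around (165,190), clear of the face and knobs. The right (top) crop shows its fork at (550,225) lined up with the pin axis. The flange top is at about 132 mm, which puts the underside about 10 mm above the face.

```bash
python3 -c "
from cell import r
print(r.hand_in())"
```

```text
the job is handed in; nothing more can be done
None
```

The job is handed in at about 27 s: all three clamp knobs are turned to their stops, and the larger die is held still and level over the mouth by its T-handle, forks lined up with the pins and underside measured at about 10 mm above the face.

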